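# Charge the grinding jar from the corner-spout ball tray

### The job

The grinding balls are wanted in the open steel grinding jar. Draw the ball tray out from under the clear riser by its spout, set it down flat on the bench and let go, then take it again by the bar handle on its far corner, carry it with the spout close above the jar's mouth, and tip it about that corner until all six balls have run out into the jar. No ball may touch the bench, nothing else may be shoved about; finally set the empty tray down flat on the bench, right way up, and let go.

Things in the scene. Friction and masses are not known exactly. Their poses are not given: they have to be found in the camera images.
- table: The white laminate bench top, its upper face at height 0.
- riser: Clear acrylic bench riser, fixed, a flat top on two side panels, open in front and behind: 220 deep (x) by 360 wide (y), top face 50 high, underside 44 high. Origin on the bench under its centre; x points to the back, its front edge lies at x = -110. A rack of vials 68 tall stands on its rear half. The tray starts under it, spout and part of the pan sticking out in front.
- tray: The ball tray, grey plastic, about 150 g empty: flat square pan 110 by 110 outside, seen on its point (corners at x and y = +-78), floor 4 thick, walls 5 thick, 22 high over all. Open spout at the corner on its -x side, bar handle on the opposite (+x) corner. Origin on its underside below the middle of the square, at bench height when it stands flat; z points up out of the pan.
- spout (a point): Middle of the tray's spout, where it is gripped for drawing out: a straight channel along the tray's x axis, 48 wide outside, 38 wide inside, from x = -51 to x = -103, walls from 2 to 24 above the bench. This point is at x = -84, 13 above the tray's underside.
- lip (a point): The pouring edge: middle of the outer end of the spout floor, at tray x = -103, 11 above the underside. The spout floor rises 8 degrees outwards, so the balls stay in while the tray is nearly level (spout end down by less than about 8 degrees) and run out when it is tipped down by 25 to 40 degrees; balls that wedge at the notch are freed by levelling the tray, rocking it 30 degrees sideways and tipping again.
- tail (a point): Middle of the tray's bar handle: a plain bar 14 wide, 18 tall (from 4 to 22 above the tray's underside), running along the tray's x axis from the corner at x = 78 to x = 131. This point is at x = 106, 13 above the underside.
- jar: The grinding jar, an open turned steel pot, 0.85 kg, standing loose: 80 in diameter, 60 high, with a rim flange of 88; bore 62, inner floor 10 above the bench. Origin at the centre of its underside. Either on the right or on the left of the bench, the glass beaker on the other side.
- jar_mouth (a point): Centre of the jar's mouth, level with the rim, 60 above the bench.
- ball0: One of the six white ceramic grinding balls, 15 in diameter, 11 g, loose in the tray at the start. Origin at its centre.
- ball1: One of the six white ceramic grinding balls, 15 in diameter, 11 g, loose in the tray at the start. Origin at its centre.
- ball2: One of the six white ceramic grinding balls, 15 in diameter, 11 g, loose in the tray at the start. Origin at its centre.
- ball3: One of the six white ceramic grinding balls, 15 in diameter, 11 g, loose in the tray at the start. Origin at its centre.
- ball4: One of the six white ceramic grinding balls, 15 in diameter, 11 g, loose in the tray at the start. Origin at its centre.
- ball5: One of the six white ceramic grinding balls, 15 in diameter, 11 g, loose in the tray at the start. Origin at its centre.
- jar_lid: Bystander: the jar's flat steel lid, 88 in diameter, 14 high, lying flat. Origin at the centre of its underside.
- beaker: Bystander: empty glass beaker, 72 in diameter, 95 high. Origin at the centre of its underside.
- reagent: Bystander: amber bottle, 66 in diameter, 140 high. Origin at the centre of its underside.
- scoop: Bystander: flat steel lab scoop 165 long (along its x), 22 wide, 5 high. Origin at the middle of its underside.
- phone: Bystander: telephone lying flat, 150 (its x) by 73 by 8. Origin at the centre of its underside.
- mouse: Bystander: round computer mouse 62 across, 33 high. Origin at the centre of its underside.
There are look-alikes about, which are no part of the job. What is shaped like the tray but pink or red is not meant.

How it is judged:
On the way, in this order (a step that is already met when the one before it is completed fails the run):
1. The tray is drawn clear of the riser (the middle of its handle in front of the riser's front edge), stands flat on the bench and is let go (x of tail in the frame of riser below -0.115 m and angle between tray's own z axis and vertical below 0.06 rad and height (world z) of tray below 0.006 m and contact force between the fingers and tray below 0.2 N), for 0.2 s.
2. Held by its handle (grasp point within 45 mm of its middle), the tray is tipped over 15 degrees, spout end down, lip within 40 mm of the mouth centre and at most 55 mm above the rim (distance between the grasp point and tail below 0.045 m and angle between tray's own z axis and vertical above 0.26 rad and height (world z) of tail above 0.1 m and horizontal distance between lip and jar_mouth below 0.04 m and z of lip in the frame of jar between 0.045 and 0.115 m), for 0.1 s.
3. All six balls are in the jar (horizontal distance between each of ball0, ball1, ball2, ball3, ball4, ball5 and jar below 0.034 m and z of each of ball0, ball1, ball2, ball3, ball4, ball5 in the frame of jar below 0.055 m), for 0.2 s.
At the end, for the whole second after the job is handed in: All six balls lie inside the jar (centres below its rim), the jar stands upright (within 3 degrees), and the tray lies flat on the bench (within 3 degrees, its underside less than 6 mm above the bench), right way up, at rest and let go (all of step 3 and angle between each of tray, jar's own z axis and vertical below 0.06 rad and height (world z) of tray below 0.006 m and linear speed of tray below 0.02 m/s and contact force between the fingers and tray below 0.2 N); the robot touches nothing.
It fails at once if A ball touches the bench (contact force between any of ball0, ball1, ball2, ball3, ball4, ball5 and table above 0.02 N).
It fails at once if The tray is tipped by more than 17 degrees with its lip more than 60 mm above the jar's rim, so that balls would fall from a height (angle between tray's own z axis and vertical above 0.3 rad and z of lip in the frame of jar above 0.12 m).
It fails at once if The jar is shoved by more than 30 mm or tipped over 20 degrees (distance of jar from where it was at the start of the episode above 0.03 m or angle between jar's own z axis and vertical above 0.35 rad).
It fails at once if The lid, beaker, bottle, scoop, telephone or mouse is shoved by more than 30 mm (distance of any of jar_lid, beaker, reagent, scoop, phone, mouse from where it was at the start of the episode above 0.03 m).
It also fails if it takes over 72 s, if anything falls off the work surface, if the arm or the gripper's body presses on something with over 40 N, if the wrist force passes 120 N, or if a joint passes its speed limit or range.

### The arm

A 6-joint arm with a two-finger parallel gripper is mounted at the origin on the work surface. World frame = base frame: x ahead of the robot, y to its left, z up, the work surface at z = 0. Lengths are in m, angles in rad, forces in N, time in s.
With the tool pointing down it reaches from about 0.35 to 0.975 m from the base axis. Payload 7.1 kg.
Tool frame: the origin (TCP) lies at the very end of the fingers, on their centre line; the grasp point (between the pads) lies 19 mm behind it; y points along the fingers, z is the direction in which the jaws open and shut, and the axes are right-handed (so a half turn about y gives the same grasp; the last joint's range is limited). The gripper opens to 88 mm and grips with 3 to 60 N. Pads are 20 mm wide; open, the fingers measure 115 mm over their backs; the gripper's body (75 mm by 178 mm) begins 61 mm behind the grasp point.
Start: joints at [-1.215, 0.423, 1.63, -0, 1.089, -0.019], TCP at [0.229, -0.582, 0.223] pointing down, gripper open.
Joint ranges: [-3, 3], [-0.9, 2.11], [0.09, 2.58], [-1.31, 4.45], [0.11, 2.69], [-2.54, 2.54]. Speed limits (rad/s): [2.39, 2.39, 3.01, 3.14, 3.14, 3.14].

### API

Orientations are given as a rotation vector (axis times angle).
In Python, from cell import bot gives the robot as it stands.
- The arm moves only by the shell command python3 -m handwheel 'ROWS'. ROWS is JSON, a list of rows, each a list of 3 entries, a list of its own where there are three numbers: the opening, from 0 (shut) to 1 (fully open), then the shift along the tool's x, y, z in m, then the turn, a rotation vector about the tool's x, y, z in rad. A call has 1 to 20 rows; each row is the pose to reach, as a shift and turn from the pose commanded when the call began, along the tool's axes at that moment; what a row does not reach only later rows make up. A row lasts 1/10 s, in which the tool goes at most 50 mm and 8.59 degrees, less where a joint would pass 70% of its speed; a pose out of reach is approached as far as the arm can. A call with a gripper value outside its range is refused whole. The fingers move at their own pace and stop on an object; the grip force is fixed at half the most. Time passes only in rows, so rows that repeat a pose let the fingers close. It gives the time, the measured TCP pose, the force and the opening at its end, in the units of the state.
- bot.observe(): the state, without advancing time (a new reading comes with each control period).
- bot.camera(name): name is "side" or "top"; returns a dict with "image" (400x640x3 uint8, red, green, blue), "K" (3x3 intrinsics, pixels), "k1" (the pictures are not rectified: a ray, as slopes to the right and down, at radius r is drawn at 1 + k1 r^2 times it, then the intrinsics apply), "position" and "attitude" of the camera in the world. Camera axes: x right, y down, z forward; pixel columns grow to the right and rows downward; lengths in m; the calibration is good to about 2 mm. A picture is of the moment at which its call begins. There is no depth.
- bot.finish_job(): hands the job in, once; it reports no verdict.
The state is a dict: "time_s": time; "joints": joint angles; "qd": joint speeds; "joint_efforts": joint torques, N m; "tool_pos": TCP position; "eef_rot": TCP orientation; "contact_force": force on the tool from outside, world axes, zero at the start; "moment": the same for the moment, N m; "gripper_width": finger opening in m.
Only numpy, scipy, OpenCV 4.12 (cv2) and the standard library are available. Lean on these libraries where they do the work, as an engineer would, in place of code of your own. Each camera call takes 0.05 s, during which the arm holds its last target.

## Working session

There is one attempt and no reset: what is moved stays moved. The work goes in short steps, Python scripts to look and compute and a shell command to move; the robot and the scene stay as the last step left them, time stands still between calls to the robot, and variables do not carry over. Pictures are saved under pics/ and viewed, and the job is handed in when it is done.

```bash
ls; mkdir -p pics; python3 - <<'E'
from cell import bot
import cv2
o=bot.observe()
for k,v in o.items(): print(k,v)
for n in("side","top"):
    c=bot.camera(n); cv2.imwrite(f"pics/{n}0.png",c["image"][:,:,::-1]); print(n,c["K"],c["k1"],c["position"],c["attitude"])
E
```

```text
pics
time_s 0.0
joints [-1.21499938e+00  4.23820292e-01  1.63069913e+00 -1.19057104e-05
  1.08862359e+00 -1.89988864e-02]
qd [-9.39199009e-04  4.90754535e-04 -1.98387755e-05 -6.90281436e-04
 -1.76905197e-03  7.92979187e-04]
joint_efforts [-1.58180712e-03 -5.44629335e+01 -2.73662907e+01  6.44382834e-02
  2.28886586e-02 -1.32126120e-04]
tool_pos [ 0.22862432 -0.58107054  0.22191096]
eef_rot [-0.38268688  2.0182212  -2.01508758]
contact_force [ 0.06576754 -0.80065143 -0.12707684]
moment [ 0.01444388 -0.03593108  0.03772137]
gripper_width 0.0879815262214765
side [[378.49566249   0.         315.67190749]
 [  0.         378.49566249 197.70353599]
 [  0.           0.           1.        ]] -0.055918989654181545 [0.04591539 0.78177331 0.61759662] [-0.68279068  2.42544072 -1.40968551]
top [[432.89776448   0.         313.40413748]
 [  0.         432.89776448 200.7248359 ]
 [  0.           0.           1.        ]] -0.013766963202787398 [ 0.39464289 -0.03645591  1.48841076] [-2.14801098  2.1969783  -0.09592279]
```

View pics/side0.png

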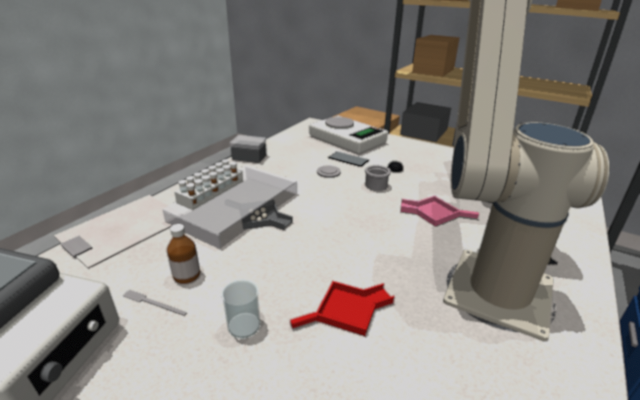

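View pics/top0.png

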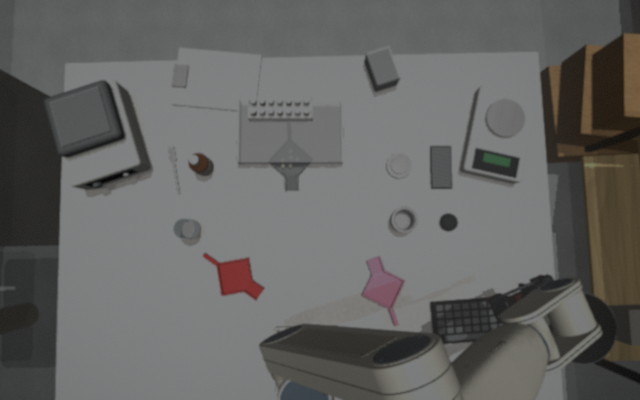

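The grey tray under the riser has its spout at about (291,183) in top. The possible mix-ups are the red tray at (235,278) and the pink tray at (382,288). By the description I choose the grey one. The jar is at (403,221), with its flat lid at (398,165). Next I check crops and write the geometry helpers.

```bash
cat > h.py <<'E'
import numpy as np, cv2
from scipy.spatial.transform import Rotation as R
from cell import bot
def ray(c,u,v):
    K=np.array(c["K"]); d=np.array([c["k1"],0,0,0,0.])
    p=cv2.undistortPoints(np.array([[[u,v]]],float),K,d)[0,0]
    r=R.from_rotvec(c["attitude"]).as_matrix()@np.array([p[0],p[1],1])
    return np.array(c["position"]),r
def plane(c,u,v,z):
    o,r=ray(c,u,v); return o+r*(z-o[2])/r[2]
def proj(c,P):
    Rm=R.from_rotvec(c["attitude"]).as_matrix().T
    rv=R.from_matrix(Rm).as_rotvec(); t=-Rm@np.array(c["position"])
    return cv2.projectPoints(np.array(P,float).reshape(-1,1,3),rv,t,np.array(c["K"]),np.array([c["k1"],0,0,0,0.]))[0][:,0]
def crop(c,u0,v0,u1,v1,f,name):
    im=c["image"][v0:v1,u0:u1,::-1]
    cv2.imwrite(name,cv2.resize(im,None,fx=f,fy=f,interpolation=cv2.INTER_CUBIC))
E
python3 - <<'E'
from h import *
t=bot.camera("top"); crop(t,230,90,350,200,6,"pics/c1.png")
crop(t,370,140,470,240,6,"pics/c2.png")
s=bot.camera("side"); crop(s,160,150,310,250,5,"pics/c3.png")
crop(s,310,140,410,200,7,"pics/c4.png")
E
```

```text
(no output)
```

View pics/c1.png

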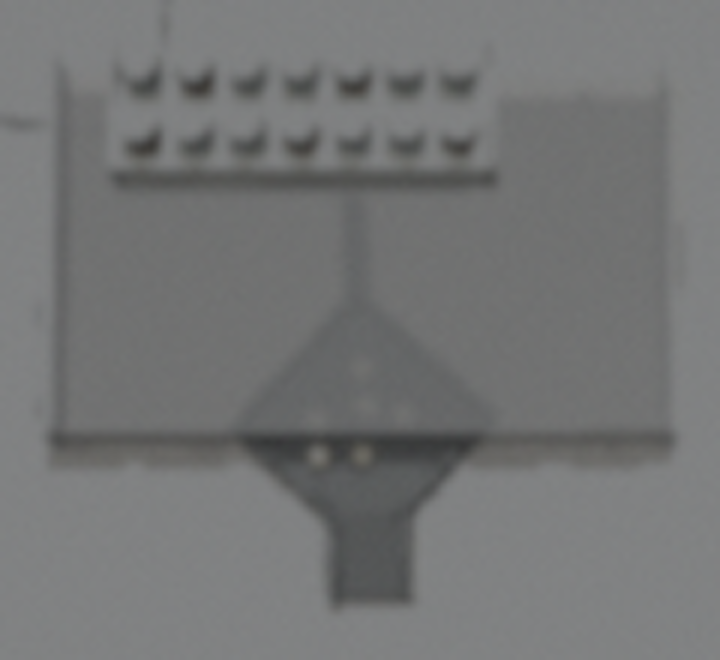

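View pics/c2.png

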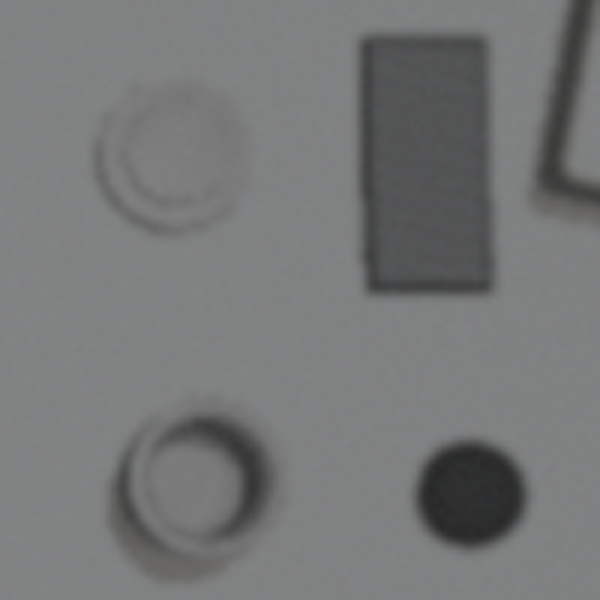

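View pics/c3.png

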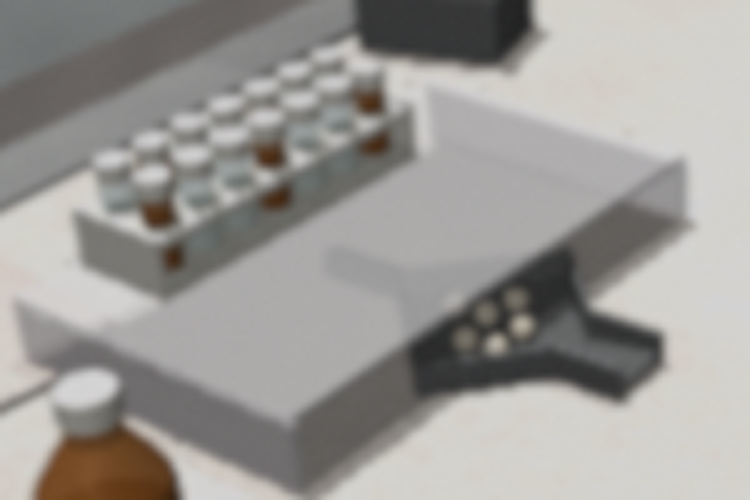

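View pics/c4.png

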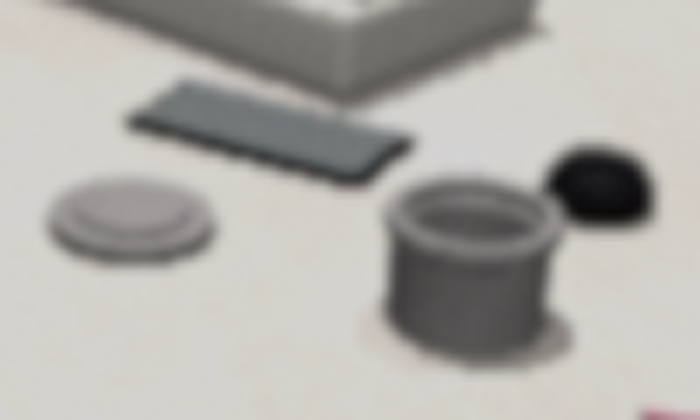

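```bash
python3 - <<'E'
from h import *
np.set_printoptions(precision=4,suppress=True)
t=bot.camera("top"); s=bot.camera("side")
def c1(x,y): return 230+(x+.5)/6-.5, 90+(y+.5)/6-.5
def c2(x,y): return 370+(x+.5)/6-.5, 140+(y+.5)/6-.5
for n,p,z in [("spL",(333,604),.024),("spR",(412,603),.024),("neckL",(330,517),.024),("neckR",(410,517),.024),("hbase",(358,298),.022),("htop",(355,195),.022),("cornL",(240,428),.022),("cornR",(497,420),.022)]:
    print(n,plane(t,*c1(*p),z))
for n,p in [("rFL",(52,437)),("rFR",(672,437)),("rBL",(60,95)),("rBR",(663,95))]: print(n,plane(t,*c1(*p),.05))
rim=[plane(t,*c2(*p),.06) for p in [(127,480),(272,480),(200,405),(200,555)]]
for r in rim: print("rim",r)
print("lid",plane(t,*c2(175,158),.014),"phone",plane(t,*c2(428,165),.008),"mouse",plane(t,*c2(472,494),.02))
def c4(x,y): return 310+(x+.5)/7-.5, 140+(y+.5)/7-.5
for p in [(385,215),(565,215),(475,175),(475,262)]: print("rim s",plane(s,*c4(*p),.06))
def c3(x,y): return 160+(x+.5)/5-.5, 150+(y+.5)/5-.5
for p in [(664,334),(625,373)]: print("sp side top",plane(s,*c3(*p),.024))
print("beaker",plane(t,188,230,0),"pink",plane(t,382,288,0.02),"red",plane(t,235,278,.02),plane(t,382,258,.02),plane(t,396,323,.02))
print(R.from_rotvec(bot.observe()["eef_rot"]).as_matrix())
E
```

```text
spL [0.5676 0.063  0.024 ]
spR [0.5672 0.0181 0.024 ]
neckL [0.6175 0.0639 0.024 ]
neckR [0.6165 0.0183 0.024 ]
hbase [0.7446 0.0459 0.022 ]
htop [0.8051 0.0466 0.022 ]
cornL [0.6704 0.1147 0.022 ]
cornR [ 0.6717 -0.0324  0.022 ]
rFL [0.6626 0.2175 0.05  ]
rFR [ 0.6544 -0.1304  0.05  ]
rBL [0.8595 0.2119 0.05  ]
rBR [ 0.8512 -0.1309  0.05  ]
rim [ 0.458  -0.2864  0.06  ]
rim [ 0.4562 -0.3662  0.06  ]
rim [ 0.4984 -0.3283  0.06  ]
rim [ 0.416  -0.3249  0.06  ]
lid [ 0.6442 -0.3292  0.014 ] phone [ 0.6379 -0.4761  0.008 ] mouse [ 0.4474 -0.4881  0.02  ]
rim s [ 0.492  -0.3038  0.06  ]
rim s [ 0.4178 -0.3519  0.06  ]
rim s [ 0.4731 -0.3709  0.06  ]
rim s [ 0.435  -0.2804  0.06  ]
sp side top [0.569  0.0211 0.024 ]
sp side top [0.5649 0.0662 0.024 ]
beaker [0.4405 0.401  0.    ] pink [ 0.2317 -0.2555  0.02  ] red [0.2755 0.2363 0.02  ] [ 0.3312 -0.2591  0.02  ] [ 0.1159 -0.2979  0.02  ]
[[-0.9306 -0.0002  0.3661]
 [-0.3661  0.0005 -0.9306]
 [ 0.     -1.     -0.0006]]
```

The crops confirm the grey tray, with the balls in it and its spout out in front, and the open jar on the right. Spout end centre is about (0.567, 0.042), tray yaw about 0.017 rad, jar about (0.456, -0.326). Next I move above the spout.

```bash
python3 -m handwheel '[[1,[-0.558,0.07,-0.45],[0,0.358,0]],[1,[-0.558,0.07,-0.45],[0,0.358,0]],[1,[-0.558,0.07,-0.45],[0,0.358,0]],[1,[-0.558,0.07,-0.45],[0,0.358,0]],[1,[-0.558,0.07,-0.45],[0,0.358,0]],[1,[-0.558,0.07,-0.45],[0,0.358,0]],[1,[-0.558,0.07,-0.45],[0,0.358,0]],[1,[-0.558,0.07,-0.45],[0,0.358,0]],[1,[-0.558,0.07,-0.45],[0,0.358,0]],[1,[-0.558,0.07,-0.45],[0,0.358,0]],[1,[-0.558,0.07,-0.45],[0,0.358,0]],[1,[-0.558,0.07,-0.45],[0,0.358,0]],[1,[-0.558,0.07,-0.45],[0,0.358,0]],[1,[-0.558,0.07,-0.45],[0,0.358,0]],[1,[-0.558,0.07,-0.45],[0,0.358,0]],[1,[-0.558,0.07,-0.45],[0,0.358,0]],[1,[-0.558,0.07,-0.45],[0,0.358,0]],[1,[-0.558,0.07,-0.45],[0,0.358,0]],[1,[-0.558,0.07,-0.45],[0,0.358,0]],[1,[-0.558,0.07,-0.45],[0,0.358,0]]]'
cat > st.py <<'E'
from h import *
np.set_printoptions(precision=4,suppress=True)
o=bot.observe(); M=R.from_rotvec(o["eef_rot"]).as_matrix()
print(o["time_s"],o["tool_pos"],"w",o["gripper_width"],"F",o["contact_force"]); print(M); print("q",o["joints"])
E
python3 st.py
```

```text
time_s: 2.3
tool_pos: [0.5831, 0.0403, 0.153]
eef_rot: [-0.017, 2.214, -2.214]
contact_force: [0.5, -0.3, -0.2]
gripper_width: 0.0879
2.3 [0.5831 0.0403 0.153 ] w 0.08793735200608802 F [ 0.531  -0.2582 -0.157 ]
[[-0.9999  0.0002  0.0151]
 [-0.0151 -0.0001 -0.9999]
 [-0.0002 -1.      0.0001]]
q [ 0.0486  0.4526  1.7712 -0.0001  0.9176  1.6043]
```

```bash
python3 -m handwheel '[[1,[0,0.04,-0.002],[0,0,0]],[1,[0,0.08,-0.002],[0,0,0]],[1,[0,0.115,-0.002],[0,0,0]],[1,[0,0.135,-0.002],[0,0,0]],[1,[0,0.145,-0.002],[0,0,0]],[1,[0,0.148,-0.002],[0,0,0]],[1,[0,0.148,-0.002],[0,0,0]],[0.45,[0,0.148,-0.002],[0,0,0]],[0.45,[0,0.148,-0.002],[0,0,0]],[0.45,[0,0.148,-0.002],[0,0,0]],[0,[0,0.148,-0.002],[0,0,0]],[0,[0,0.148,-0.002],[0,0,0]],[0,[0,0.148,-0.002],[0,0,0]],[0,[0,0.148,-0.002],[0,0,0]],[0,[0,0.148,-0.002],[0,0,0]]]'
python3 st.py; python3 - <<'E'
from h import *
t=bot.camera("top"); crop(t,230,90,350,210,5,"pics/d1.png")
s=bot.camera("side"); crop(s,160,150,310,250,5,"pics/d2.png")
E
```

```text
time_s: 3.8
tool_pos: [0.5833, 0.0434, 0.0049]
eef_rot: [-0.019, 2.213, -2.213]
contact_force: [-0.5, -0.8, 3.6]
gripper_width: 0.0478
3.8 [0.5833 0.0434 0.0049] w 0.04775668081374735 F [-0.4813 -0.7604  3.5926]
[[-0.9999  0.0001  0.0168]
 [-0.0168 -0.0001 -0.9999]
 [-0.0001 -1.      0.0001]]
q [ 0.0539  0.6839  1.8139 -0.0001  0.6437  1.608 ]
```

View pics/d2.png

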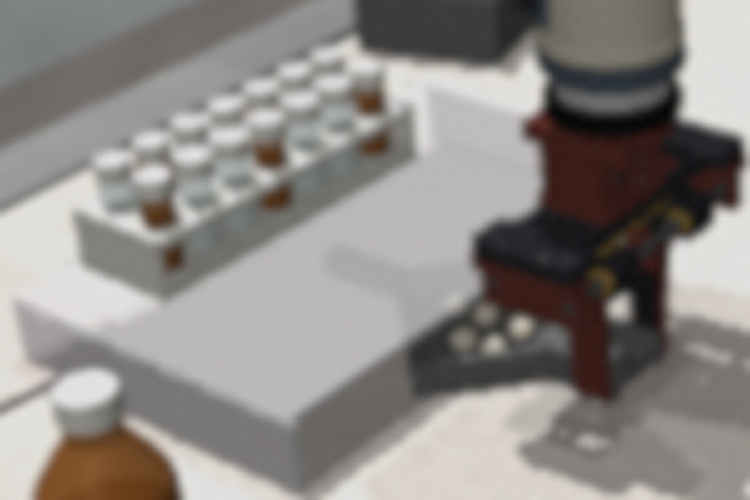

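View pics/d1.png

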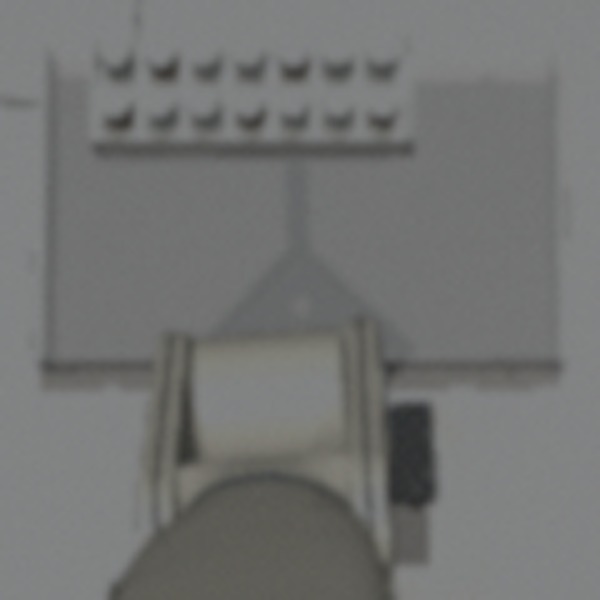

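```bash
python3 -m handwheel '[[0,[0.003,0,0],[0,0,0]],[0,[0.009,0,0],[0,0,0]],[0,[0.018,0,0],[0,0,0]],[0,[0.03,0,0],[0,0,0]],[0,[0.042,0,0],[0,0,0]],[0,[0.054,0,0],[0,0,0]],[0,[0.066,0,0],[0,0,0]],[0,[0.078,0,0],[0,0,0]],[0,[0.09,0,0],[0,0,0]],[0,[0.102,0,0],[0,0,0]],[0,[0.114,0,0],[0,0,0]],[0,[0.126,0,0],[0,0,0]],[0,[0.138,0,0],[0,0,0]],[0,[0.15,0,0],[0,0,0]],[0,[0.159,0,0],[0,0,0]],[0,[0.165,0,0],[0,0,0]],[0,[0.168,0,0],[0,0,0]],[0,[0.168,0,0],[0,0,0]]]'
python3 st.py; python3 - <<'E'
from h import *
t=bot.camera("top"); crop(t,230,90,350,270,4,"pics/e1.png")
s=bot.camera("side"); crop(s,200,150,400,300,4,"pics/e2.png")
E
```

```text
time_s: 5.7
tool_pos: [0.4142, 0.0406, 0.0048]
eef_rot: [-0.019, 2.213, -2.213]
contact_force: [1.6, 0.6, 8.6]
gripper_width: 0.0479
5.7 [0.4142 0.0406 0.0048] w 0.047945269447832256 F [1.6251 0.5736 8.6178]
[[-0.9999 -0.0007  0.0168]
 [-0.0168 -0.     -0.9999]
 [ 0.0007 -1.      0.    ]]
q [0.0691 0.5556 2.1823 0.0001 0.4044 1.6231]
```

View pics/e2.png

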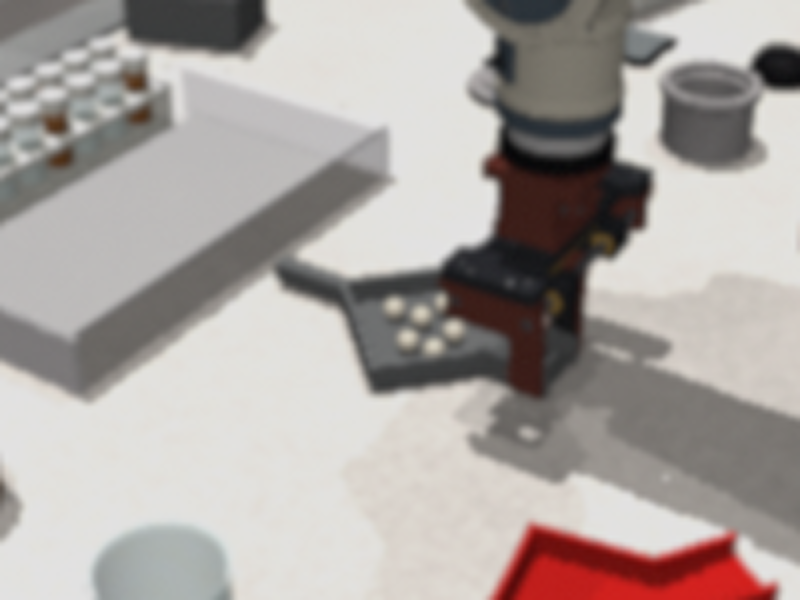

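View pics/e1.png

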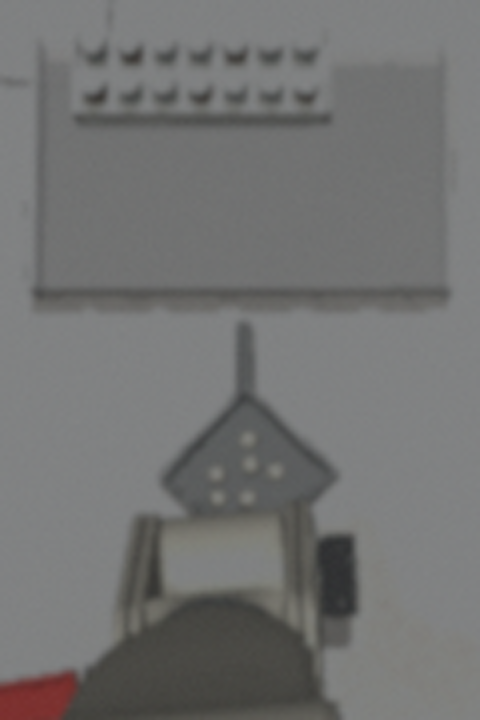

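Six balls are in the pan and the handle is clear of the riser (tip at about (291,170) in top, riser edge at row 163). Now I open and rise.

```bash
python3 -m handwheel '[[0.65,[0,0,0],[0,0,0]],[0.75,[0,0,0],[0,0,0]],[0.85,[0,0,0],[0,0,0]],[1,[0,0,0],[0,0,0]],[1,[0,0,0],[0,0,0]],[1,[0,0,0],[0,0,0]],[1,[0,0,0],[0,0,0]],[1,[0,-0.02,0],[0,0,0]],[1,[0,-0.06,0],[0,0,0]],[1,[0,-0.1,0],[0,0,0]],[1,[0.02,-0.13,0.04],[0,0,0]],[1,[0.02,-0.13,0.08],[0,0,0]],[1,[0.02,-0.13,0.12],[0,0,0]],[1,[0.02,-0.13,0.16],[0,0,0]],[1,[0.02,-0.13,0.16],[0,0,0]]]'
python3 st.py; python3 - <<'E'
from h import *
t=bot.camera("top"); crop(t,230,150,350,270,5,"pics/f1.png")
s=bot.camera("side"); crop(s,240,180,400,280,5,"pics/f2.png")
E
```

```text
time_s: 7.3
tool_pos: [0.3987, -0.1233, 0.1352]
eef_rot: [-0.011, 2.213, -2.216]
contact_force: [0.7, 0.4, 1.2]
gripper_width: 0.0876
7.3 [ 0.3987 -0.1233  0.1352] w 0.08755954706444803 F [0.6981 0.3644 1.1938]
[[-0.9999  0.002   0.0121]
 [-0.0121 -0.0012 -0.9999]
 [-0.002  -1.      0.0012]]
q [-0.3281  0.2653  2.1386 -0.0007  0.7354  1.231 ]
```

View pics/f1.png

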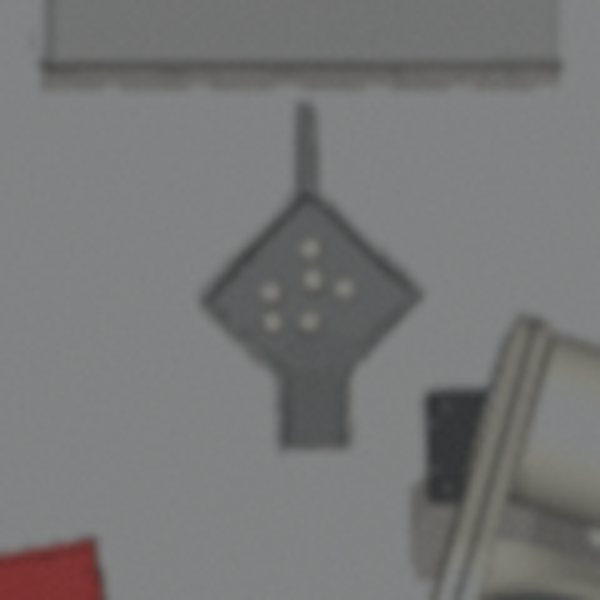

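View pics/f2.png

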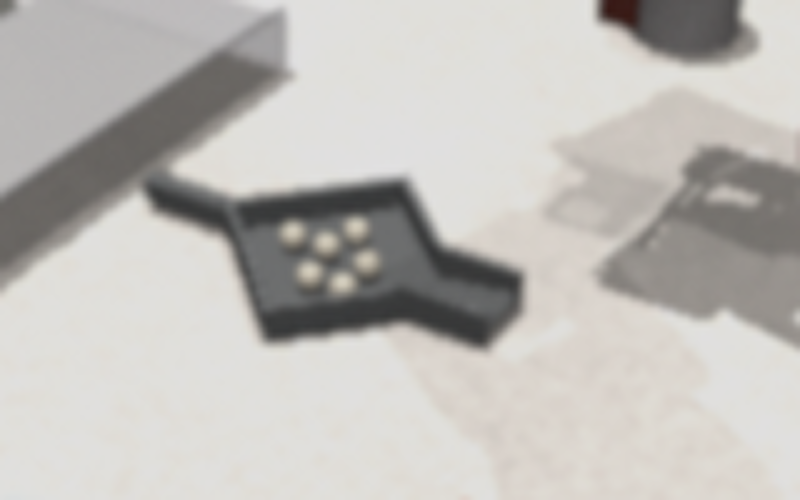

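```bash
python3 - <<'E'
from h import *
np.set_printoptions(precision=4,suppress=True)
t=bot.camera("top")
def c(x,y): return 230+(x+.5)/5-.5, 150+(y+.5)/5-.5
a=plane(t,*c(306,102),.022);b=plane(t,*c(307,193),.022);L=plane(t,*c(280,448),.024);Rr=plane(t,*c(350,447),.024)
print(a,b,L,Rr,(L+Rr)/2); 
print(plane(t,*c(202,298),.022),plane(t,*c(424,292),.022))
m=(L+Rr)/2; d=a-m; print(np.arctan2(d[1],d[0]), np.hypot(*d[:2]))
print("riser edge",plane(t,*c(306,66),.05))
E
```

```text
[0.6372 0.0424 0.022 ] [0.5744 0.0428 0.022 ] [0.4015 0.064  0.024 ] [0.4012 0.0168 0.024 ] [0.4013 0.0404 0.024 ]
[0.5042 0.1155 0.022 ] [ 0.5049 -0.0355  0.022 ]
0.008657534935658387 0.23589618465226725
riser edge [0.6571 0.0405 0.05  ]
```

```bash
python3 -m handwheel '[[1,[-0.201,-0.02,-0.163],[0,0,0]],[1,[-0.201,-0.02,-0.163],[0,0,0]],[1,[-0.201,-0.02,-0.163],[0,0,0]],[1,[-0.201,-0.02,-0.163],[0,0,0]],[1,[-0.201,-0.02,-0.163],[0,0,0]],[1,[-0.201,-0.02,-0.163],[0,0,0]],[1,[-0.201,-0.02,-0.163],[0,0,0]],[1,[-0.201,-0.02,-0.163],[0,0,0]],[1,[-0.201,0.02,-0.163],[0,0,0]],[1,[-0.201,0.05,-0.163],[0,0,0]],[1,[-0.201,0.08,-0.163],[0,0,0]],[1,[-0.201,0.08,-0.163],[0,0,0]],[1,[-0.201,0.08,-0.163],[0,0,0]]]'
python3 st.py; python3 - <<'E'
from h import *
s=bot.camera("side"); crop(s,200,130,400,280,4,"pics/g2.png")
t=bot.camera("top"); crop(t,230,110,350,270,4,"pics/g1.png")
E
```

```text
time_s: 8.75
tool_pos: [0.595, 0.0459, 0.0548]
eef_rot: [-0.02, 2.214, -2.215]
contact_force: [-0.6, -0.6, 0.4]
gripper_width: 0.088
8.75 [0.595  0.0459 0.0548] w 0.08798938565678634 F [-0.5691 -0.6363  0.3661]
[[-0.9999 -0.002   0.0158]
 [-0.0158 -0.0001 -0.9999]
 [ 0.002  -1.      0.0001]]
q [ 0.057   0.6139  1.78   -0.      0.7497  1.612 ]
```

View pics/g2.png

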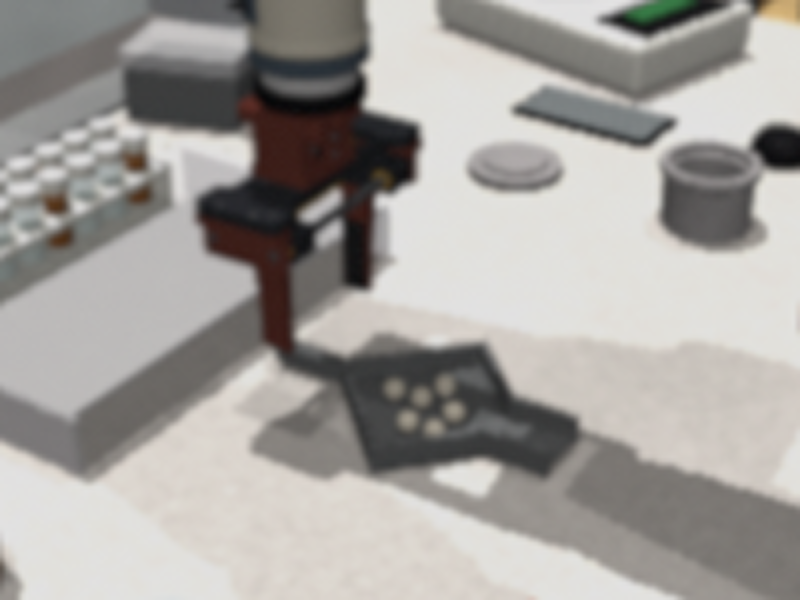

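```bash
python3 -m handwheel '[[1,[0,0.02,0.003],[0,0.005,0]],[1,[0,0.04,0.003],[0,0.005,0]],[1,[0,0.049,0.003],[0,0.005,0]],[1,[0,0.052,0.003],[0,0.005,0]],[1,[0,0.052,0.003],[0,0.005,0]],[0.3,[0,0.052,0.003],[0,0.005,0]],[0.25,[0,0.052,0.003],[0,0.005,0]],[0.2,[0,0.052,0.003],[0,0.005,0]],[0.2,[0,0.052,0.003],[0,0.005,0]],[0.1,[0,0.052,0.003],[0,0.005,0]],[0,[0,0.052,0.003],[0,0.005,0]],[0,[0,0.052,0.003],[0,0.005,0]],[0,[0,0.052,0.003],[0,0.005,0]],[0,[0,0.052,0.003],[0,0.005,0]]]'
python3 st.py; python3 - <<'E'
from h import *
t=bot.camera("top"); crop(t,230,110,350,270,4,"pics/k1.png")
E
```

```text
time_s: 10.25
tool_pos: [0.5962, 0.0436, 0.0026]
eef_rot: [-0.013, 2.216, -2.216]
contact_force: [0.9, 0.1, 0.3]
gripper_width: 0.0191
10.25 [0.5962 0.0436 0.0026] w 0.01908663454361794 F [0.8888 0.1017 0.3039]
[[-0.9999 -0.0002  0.0118]
 [-0.0118 -0.     -0.9999]
 [ 0.0002 -1.      0.    ]]
q [ 0.0532  0.6994  1.7841 -0.      0.6583  1.6122]
```

View pics/k1.png

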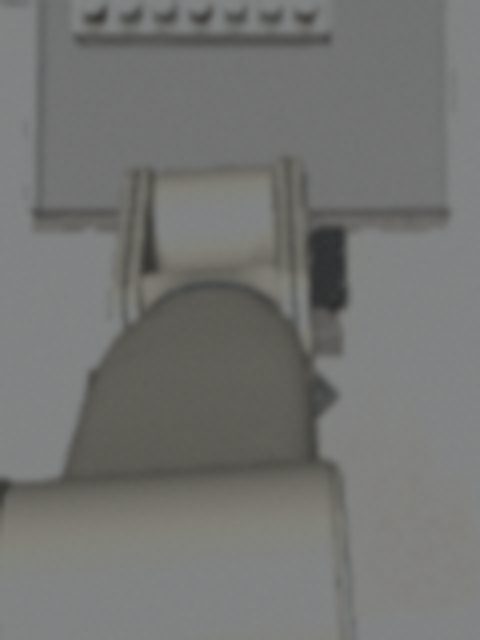

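```bash
python3 -m handwheel '[[0,[0,0,0],[0,0,0]],[0,[0,0,0],[0,0,0]],[0,[0,0,0],[0,0,0]],[0,[0,0,0],[0,0,0]]]'; python3 st.py
```

```text
time_s: 10.7
tool_pos: [0.5963, 0.0436, 0.0026]
eef_rot: [-0.013, 2.216, -2.216]
contact_force: [-0.2, -1.0, -0.9]
gripper_width: 0.0138
10.7 [0.5963 0.0436 0.0026] w 0.013816594957000593 F [-0.1519 -0.9939 -0.9312]
[[-0.9999 -0.0001  0.0118]
 [-0.0118 -0.     -0.9999]
 [ 0.0001 -1.      0.    ]]
q [ 0.0531  0.6994  1.784  -0.0001  0.6583  1.6122]
```

```bash
python3 -m handwheel '[[0,[0,-0.003,0],[0,0,0]],[0,[0,-0.008,0],[0,0,-0.02]],[0,[0,-0.015,0],[0,0,-0.04]],[0,[0,-0.024,0],[0,0,-0.06]],[0,[0,-0.03,0],[0,0,-0.07]],[0,[0,-0.033,0],[0,0,-0.07]],[0,[0,-0.033,0],[0,0,-0.07]]]'; python3 st.py;  python3 - <<'E'
from h import *
s=bot.camera("side"); crop(s,200,130,400,280,4,"pics/l2.png")
E
```

```text
time_s: 11.4
tool_pos: [0.5964, 0.0437, 0.036]
eef_rot: [0.089, -2.191, 2.192]
contact_force: [0.4, -0.2, -2.2]
gripper_width: 0.0139
11.4 [0.5964 0.0437 0.036 ] w 0.013910615128611959 F [ 0.4192 -0.1884 -2.2168]
[[-0.9975 -0.0691  0.0117]
 [-0.0117 -0.0008 -0.9999]
 [ 0.0691 -0.9976 -0.0001]]
q [0.0518 0.6676 1.7318 0.0039 0.8114 1.6081]
```

View pics/l2.png

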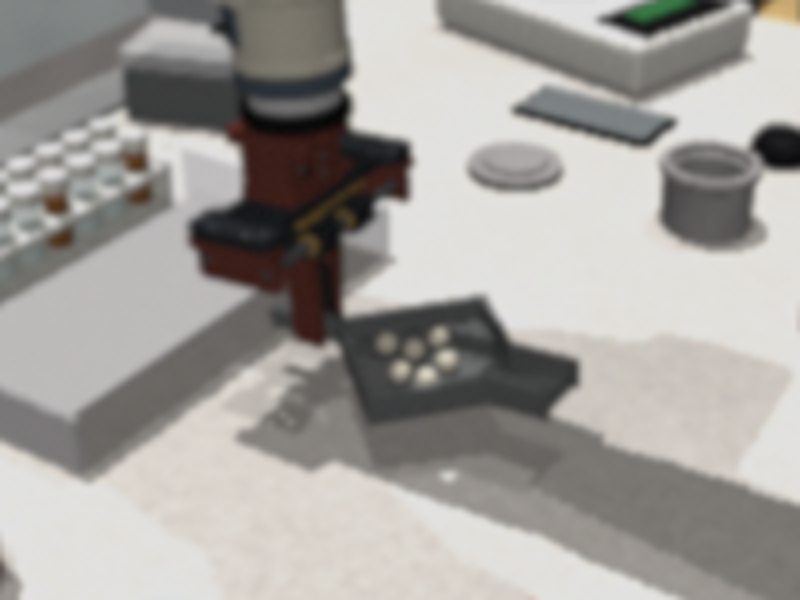

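```bash
cat >> h.py <<'E'
def T(p,rv):
    M=np.eye(4); M[:3,:3]=R.from_rotvec(rv).as_matrix(); M[:3,3]=p; return M
G=np.eye(4); G[:3,:3]=np.array([[-0.9999,0,0.0118],[-0.0118,0,-0.9999],[0,-1,0]]); G[:3,3]=[0.5963,0.0436,0.0026]
TR=np.eye(4); TR[:3,:3]=R.from_rotvec([0,0,0.0105]).as_matrix(); TR[:3,3]=[0.5035,0.0415,0]
TT=np.linalg.inv(G)@TR   # tray in tool
def tool(): 
    o=bot.observe(); return T(o["tool_pos"],o["eef_rot"])
PTS={"lip":[-.103,0,.011],"eL":[-.103,.024,.024],"eR":[-.103,-.024,.024],"cL":[0,.078,.022],"cR":[0,-.078,.022],"tail":[.106,0,.013],"eLb":[-.103,.024,.002],"hEnd":[.131,0,.022]}
def tray(dp=0.):  # dp extra spout-down pitch sag
    W=tool()@TT; 
    P={k:(W@np.r_[v,1])[:3] for k,v in PTS.items()}
    return W,P
E
cat > ov.py <<'E'
import sys
from h import *
name,u0,v0,u1,v1,f,out=sys.argv[1],*map(int,sys.argv[2:7]),sys.argv[7]
c=bot.camera(name); W,P=tray()
im=cv2.resize(c["image"][v0:v1,u0:u1,::-1],None,fx=f,fy=f,interpolation=cv2.INTER_CUBIC)
for k,p in P.items():
    q=proj(c,[p])[0]; x,y=int((q[0]-u0+.5)*f),int((q[1]-v0+.5)*f)
    cv2.circle(im,(x,y),2,(0,255,0),-1); cv2.putText(im,k,(x+4,y),0,.4,(0,0,255),1)
cv2.imwrite(out,im)
E
python3 ov.py side 250 180 350 260 8 pics/l3.png
```

```text
(no output)
```

View pics/l3.png

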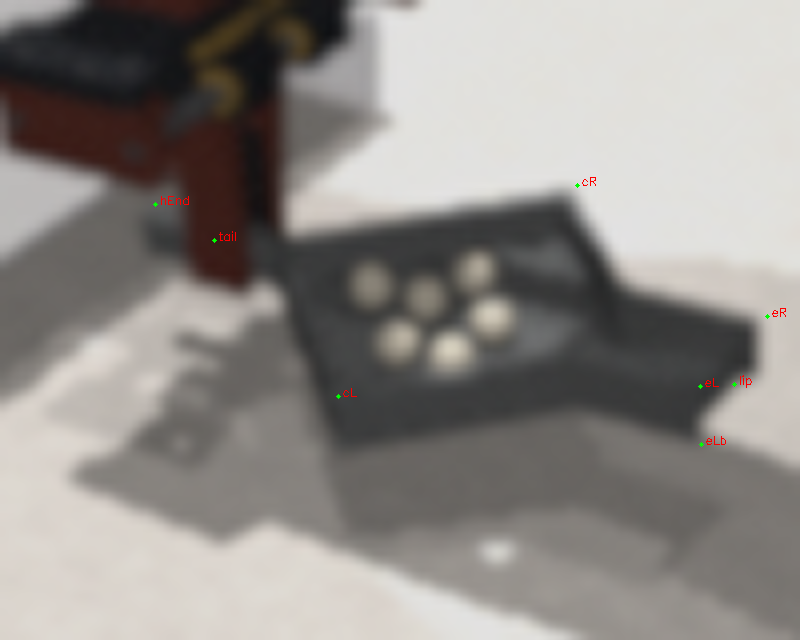

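```bash
python3 - <<'E'
from h import *
np.set_printoptions(precision=4,suppress=True)
W,P=tray(); print("lip",P["lip"],"tail",P["tail"])
M=tool()[:3,:3]
tgt=np.array([.470,-.326,.13]); d=tgt-P["lip"]; print(d, M.T@d, M.T@[0,0,d[2]])
E
```

```text
lip [0.4012 0.0405 0.0576] tail [0.6098 0.0427 0.0449]
[ 0.0688 -0.3665  0.0724] [-0.0592 -0.0768  0.3673] [ 0.0051 -0.0722 -0.    ]
```

```bash
python3 -m handwheel '[[0,[0,-0.005,0.005],[0,0,0]],[0,[-0.002,-0.015,0.015],[0,0,0]],[0,[-0.005,-0.03,0.03],[0,0,0]],[0,[-0.008,-0.047,0.05],[0,0,0]],[0,[-0.012,-0.062,0.075],[0,0,0]],[0,[-0.016,-0.072,0.1],[0,0,0]],[0,[-0.02,-0.077,0.125],[0,0,0]],[0,[-0.024,-0.077,0.15],[0,0,0]],[0,[-0.028,-0.077,0.175],[0,0,0]],[0,[-0.032,-0.077,0.2],[0,0,0]],[0,[-0.036,-0.077,0.225],[0,0,0]],[0,[-0.04,-0.077,0.25],[0,0,0]],[0,[-0.044,-0.077,0.275],[0,0,0]],[0,[-0.048,-0.077,0.3],[0,0,0]],[0,[-0.052,-0.077,0.32],[0,0,0]],[0,[-0.055,-0.077,0.338],[0,0,0]],[0,[-0.057,-0.077,0.352],[0,0,0]],[0,[-0.058,-0.077,0.361],[0,0,0]],[0,[-0.059,-0.077,0.367],[0,0,0]],[0,[-0.059,-0.077,0.367],[0,0,0]]]'; python3 st.py; python3 - <<'E'
from h import *
W,P=tray(); print(P["lip"],P["tail"])
E
python3 ov.py side 290 110 410 210 6 pics/m2.png;python3 ov.py top 330 110 470 250 5 pics/m1.png
```

```text
time_s: 13.5
tool_pos: [0.6649, -0.3229, 0.1082]
eef_rot: [0.089, -2.191, 2.192]
contact_force: [0.8, 0.1, -2.3]
gripper_width: 0.0141
13.5 [ 0.6649 -0.3229  0.1082] w 0.014080704354192715 F [ 0.7798  0.1142 -2.3377]
[[-0.9975 -0.0701  0.0115]
 [-0.0115 -0.0007 -0.9999]
 [ 0.0701 -0.9975 -0.0001]]
q [-0.455   0.7385  1.3615 -0.0352  1.1045  1.1211]
[ 0.47014425 -0.32598794  0.13033249] [ 0.67876628 -0.32385289  0.11768559]
```

View pics/m2.png

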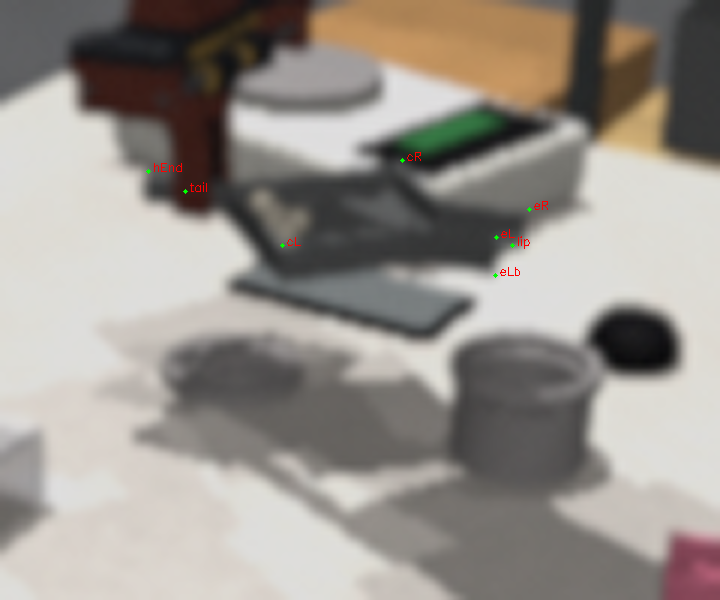

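View pics/m1.png

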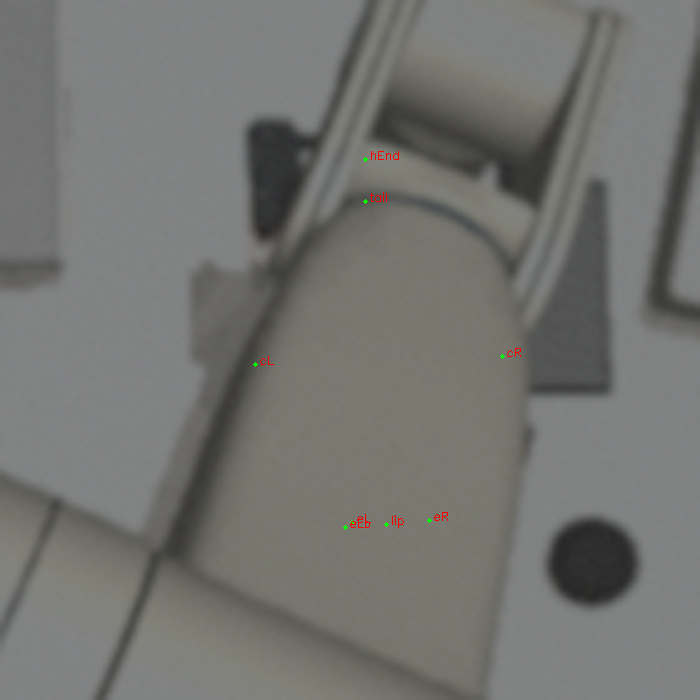

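```bash
cat > plan.py <<'E'
import sys
from h import *
np.set_printoptions(precision=3,suppress=True)
# args: phi list ; target lip
L=np.array(eval(sys.argv[1])); taus=eval(sys.argv[2])
W0=tool(); M=W0[:3,:3]; l=(TT@np.r_[PTS["lip"],1])[:3]; lip0=(W0@np.r_[l,1])[:3]
print("lip0",lip0)
for t in taus:
    print(t, M.T@(L-lip0)+l-R.from_rotvec([0,0,t]).apply(l))
E
python3 plan.py '[.470,-.326,.08]' '[0.05,0.1,0.15,0.2,.25,.3,.35,.4,.45,.5,.55,.6,.65,.7]'
```

```text
lip0 [ 0.47  -0.325  0.13 ]
0.05 [-0.004  0.04   0.001]
0.1 [-0.003  0.031  0.001]
0.15 [-0.002  0.021  0.001]
0.2 [-0.001  0.011  0.001]
0.25 [0.001 0.002 0.001]
0.3 [ 0.003 -0.008  0.001]
0.35 [ 0.006 -0.017  0.001]
0.4 [ 0.009 -0.027  0.001]
0.45 [ 0.012 -0.036  0.001]
0.5 [ 0.017 -0.045  0.001]
0.55 [ 0.021 -0.053  0.001]
0.6 [ 0.026 -0.062  0.001]
0.65 [ 0.031 -0.07   0.001]
0.7 [ 0.037 -0.078  0.001]
```

```bash
python3 -m handwheel '[[0,[0,0.005,0.001],[0,0,0.01]],[0,[-0.001,0.013,0.001],[0,0,0.02]],[0,[-0.002,0.023,0.001],[0,0,0.03]],[0,[-0.003,0.032,0.001],[0,0,0.04]],[0,[-0.004,0.038,0.001],[0,0,0.05]],[0,[-0.004,0.04,0.001],[0,0,0.05]],[0,[-0.004,0.04,0.001],[0,0,0.05]]]'; python3 st.py
python3 ov.py side 290 110 410 210 6 pics/n2.png
python3 plan.py '[.470,-.326,.08]' '[0.05,0.1,0.15,0.2,.25,.3,.35,.4,.45,.5,.55,.6,.65]'
```

```text
time_s: 14.3
tool_pos: [0.6658, -0.3235, 0.0676]
eef_rot: [0.036, -2.217, 2.217]
contact_force: [-0.0, 0.2, -2.5]
gripper_width: 0.0139
14.3 [ 0.6658 -0.3235  0.0676] w 0.013884472310115262 F [-0.0499  0.1538 -2.5   ]
[[-0.9997 -0.0207  0.0117]
 [-0.0117  0.0001 -0.9999]
 [ 0.0207 -0.9998 -0.0003]]
q [-0.4645  0.7689  1.408  -0.011   0.9834  1.1008]
lip0 [ 0.471 -0.327  0.08 ]
0.05 [ 0.    -0.009 -0.001]
0.1 [ 0.001 -0.019 -0.001]
0.15 [ 0.001 -0.029 -0.001]
0.2 [ 0.003 -0.039 -0.001]
0.25 [ 0.005 -0.048 -0.001]
0.3 [ 0.007 -0.058 -0.001]
0.35 [ 0.01  -0.067 -0.001]
0.4 [ 0.013 -0.076 -0.001]
0.45 [ 0.016 -0.086 -0.001]
0.5 [ 0.02  -0.094 -0.001]
0.55 [ 0.025 -0.103 -0.001]
0.6 [ 0.03  -0.112 -0.001]
0.65 [ 0.035 -0.12  -0.001]
```

View pics/n2.png

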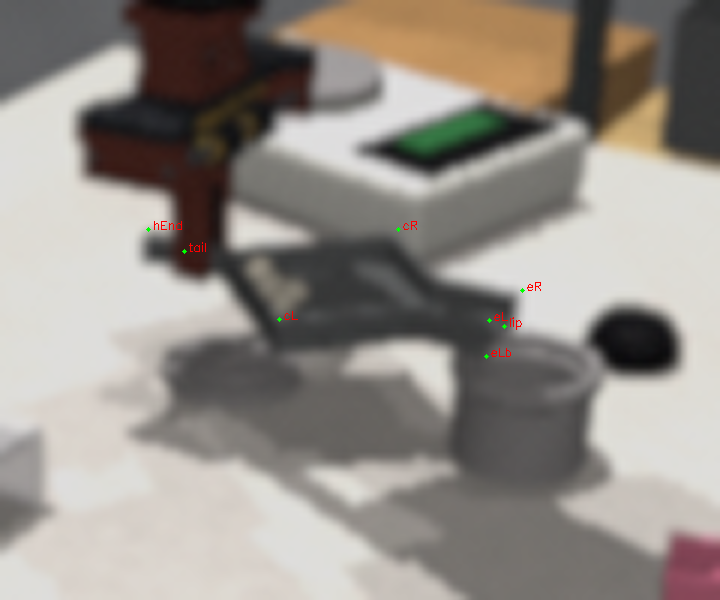

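```bash
python3 -m handwheel '[[0,[0,-0.002,-0.001],[0,0,0.025]],[0,[0,-0.006,-0.001],[0,0,0.05]],[0,[0,-0.011,-0.001],[0,0,0.075]],[0,[0.001,-0.016,-0.001],[0,0,0.1]],[0,[0.001,-0.021,-0.001],[0,0,0.125]],[0,[0.001,-0.026,-0.001],[0,0,0.15]],[0,[0.002,-0.031,-0.001],[0,0,0.175]],[0,[0.003,-0.036,-0.001],[0,0,0.2]],[0,[0.004,-0.04,-0.001],[0,0,0.225]],[0,[0.005,-0.045,-0.001],[0,0,0.25]],[0,[0.006,-0.05,-0.001],[0,0,0.275]],[0,[0.007,-0.055,-0.001],[0,0,0.3]],[0,[0.007,-0.055,-0.001],[0,0,0.3]],[0,[0.007,-0.055,-0.001],[0,0,0.3]],[0,[0.007,-0.055,-0.001],[0,0,0.3]]]'; python3 st.py
python3 ov.py side 290 110 410 210 6 pics/o2.png
python3 plan.py '[.470,-.326,.078]' '[0.05,0.1,0.15,0.2,.25,.3,.35]'
```

```text
time_s: 15.85
tool_pos: [0.6603, -0.3226, 0.1232]
eef_rot: [0.279, 2.068, -2.065]
contact_force: [0.5, -0.4, -1.9]
gripper_width: 0.0138
15.85 [ 0.6603 -0.3226  0.1232] w 0.013771498058972311 F [ 0.4624 -0.3854 -1.9318]
[[-0.961   0.2762  0.0119]
 [-0.0114  0.0033 -0.9999]
 [-0.2762 -0.9611 -0.    ]]
q [-0.5308  0.6046  1.6153  0.2253  0.6929  0.871 ]
lip0 [ 0.47  -0.326  0.077]
0.05 [-0.001 -0.011  0.   ]
0.1 [-0.   -0.02  0.  ]
0.15 [ 0.001 -0.03   0.   ]
0.2 [ 0.002 -0.04   0.   ]
0.25 [ 0.004 -0.049  0.   ]
0.3 [ 0.006 -0.059  0.   ]
0.35 [ 0.009 -0.068  0.   ]
```

View pics/o2.png

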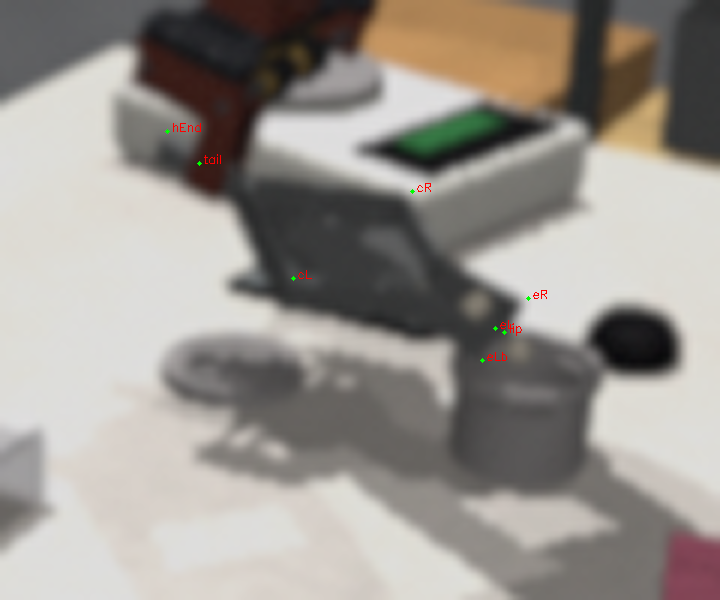

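Balls are already running: one is on the spout at (369,160) and one is dropping into the jar at (376,168). I keep tipping.

```bash
python3 -m handwheel '[[0,[-0.001,-0.004,0],[0,0,0.025]],[0,[-0.001,-0.01,0],[0,0,0.05]],[0,[0,-0.015,0],[0,0,0.075]],[0,[0,-0.02,0],[0,0,0.1]],[0,[0,-0.025,0],[0,0,0.125]],[0,[0.001,-0.03,0],[0,0,0.15]],[0,[0.001,-0.035,0],[0,0,0.175]],[0,[0.002,-0.04,0],[0,0,0.2]],[0,[0.002,-0.04,0],[0,0,0.2]],[0,[0.002,-0.04,0],[0,0,0.2]]]'; python3 st.py
python3 ov.py side 290 110 410 210 6 pics/p2.png
python3 plan.py '[.470,-.326,.078]' '[0.05,0.1,0.15,0.2]'
```

```text
time_s: 16.9
tool_pos: [0.6471, -0.3229, 0.1614]
eef_rot: [0.466, 1.952, -1.947]
contact_force: [-0.0, -0.4, -1.7]
gripper_width: 0.0136
16.9 [ 0.6471 -0.3229  0.1614] w 0.013604094986377666 F [-0.0133 -0.3747 -1.6655]
[[-0.887   0.4617  0.0114]
 [-0.0102  0.005  -0.9999]
 [-0.4617 -0.887   0.0002]]
q [-0.5918  0.509   1.7508  0.5338  0.5403  0.5532]
lip0 [ 0.47  -0.326  0.078]
0.05 [-0.    -0.009  0.   ]
0.1 [ 0.    -0.019  0.   ]
0.15 [ 0.001 -0.029  0.   ]
0.2 [ 0.002 -0.039  0.   ]
```

View pics/p2.png

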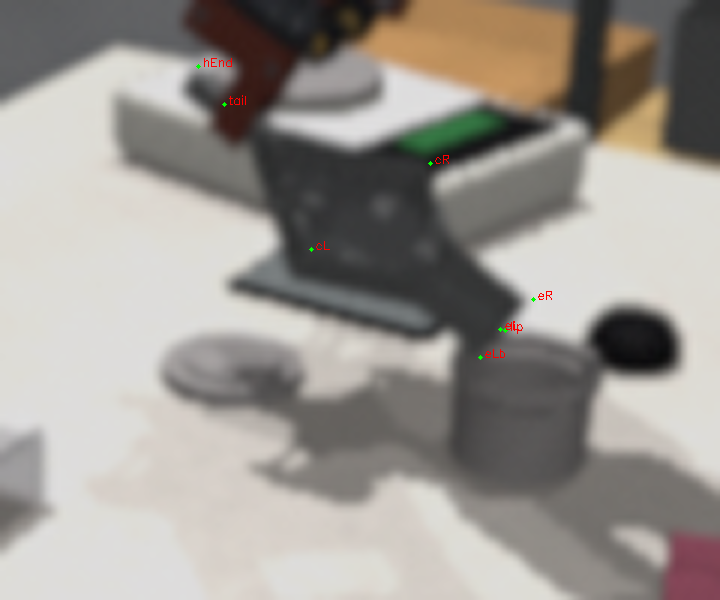

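```bash
python3 -m handwheel '[[0,[0,-0.009,0],[0,0,0.05]],[0,[0,-0.019,0],[0,0,0.1]],[0,[0,-0.019,0],[0,0,0.1]],[0,[0,-0.019,0],[0,0,0.1]],[0,[0,-0.019,0],[0,0,0.1]],[0,[0,-0.019,0],[0,0,0.1]]]'; python3 st.py
python3 - <<'E'
from h import *
s=bot.camera("side"); im=s["image"][120:200,320:400,::-1]
im=cv2.convertScaleAbs(im,alpha=1.6,beta=10); cv2.imwrite("pics/q2.png",cv2.resize(im,None,fx=7,fy=7,interpolation=cv2.INTER_CUBIC))
E
```

```text
time_s: 17.55
tool_pos: [0.639, -0.3228, 0.1779]
eef_rot: [0.551, 1.891, -1.884]
contact_force: [-0.3, -0.0, -1.9]
gripper_width: 0.014
17.55 [ 0.639  -0.3228  0.1779] w 0.013973989235694893 F [-0.3062 -0.0485 -1.9437]
[[-0.8366  0.5476  0.0124]
 [-0.0104  0.0067 -0.9999]
 [-0.5477 -0.8367  0.0001]]
q [-0.6262  0.472   1.8155  0.762   0.4924  0.3158]
```

View pics/q2.png

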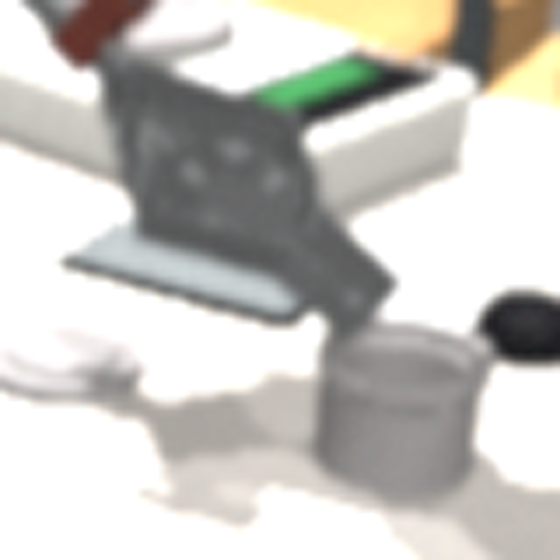

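```bash
python3 plan.py '[.470,-.326,.085]' '[-.1,-.2,-.3,-.4,-.5,-.6]'
```

```text
lip0 [ 0.47  -0.326  0.078]
-0.1 [-0.002  0.013  0.   ]
-0.2 [0.002 0.032 0.   ]
-0.3 [0.008 0.051 0.   ]
-0.4 [0.015 0.069 0.   ]
-0.5 [0.024 0.086 0.   ]
-0.6 [0.035 0.103 0.   ]
```

```bash
python3 -m handwheel '[[0,[-0.002,0.013,0],[0,0,-0.1]],[0,[0.002,0.032,0],[0,0,-0.2]],[0,[0.008,0.051,0],[0,0,-0.3]],[0,[0.015,0.069,0],[0,0,-0.4]],[0,[0.024,0.086,0],[0,0,-0.5]],[0,[0.035,0.103,0],[0,0,-0.6]],[0,[0.035,0.103,0],[0,0,-0.6]],[0,[0.035,0.103,0],[0,0,-0.6]],[0,[0.035,0.103,0],[0,0,-0.6]]]'; python3 st.py
python3 - <<'E'
from h import *
s=bot.camera("side"); im=s["image"][120:200,310:410,::-1]
im=cv2.convertScaleAbs(im,alpha=1.6,beta=10); cv2.imwrite("pics/r2.png",cv2.resize(im,None,fx=7,fy=7,interpolation=cv2.INTER_CUBIC))
E
```

```text
time_s: 18.5
tool_pos: [0.6654, -0.3228, 0.0736]
eef_rot: [0.032, -2.218, 2.218]
contact_force: [-0.1, 0.6, -1.1]
gripper_width: 0.0142
18.5 [ 0.6654 -0.3228  0.0736] w 0.014180894520753952 F [-0.1308  0.5903 -1.1413]
[[-0.9998 -0.0179  0.0113]
 [-0.0113 -0.0004 -0.9999]
 [ 0.0179 -0.9998  0.0002]]
q [-0.4642  0.7596  1.4105 -0.0101  0.9872  1.1009]
```

View pics/r2.png

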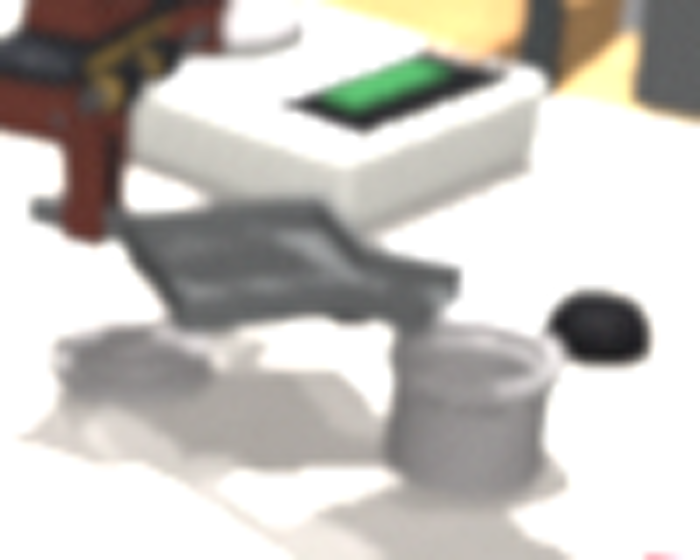

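```bash
python3 -m handwheel '[[0,[0,-0.015,0],[0,0,-0.04]],[0,[0,-0.03,-0.005],[0,0,-0.06]],[0,[0.003,-0.04,-0.02],[0,0,-0.06]],[0,[0.008,-0.045,-0.045],[0,0,-0.06]],[0,[0.014,-0.045,-0.075],[0,0,-0.06]],[0,[0.02,-0.045,-0.105],[0,0,-0.06]],[0,[0.026,-0.045,-0.135],[0,0,-0.06]],[0,[0.032,-0.045,-0.165],[0,0,-0.06]],[0,[0.038,-0.045,-0.195],[0,0,-0.06]],[0,[0.044,-0.045,-0.225],[0,0,-0.06]],[0,[0.05,-0.045,-0.255],[0,0,-0.06]],[0,[0.056,-0.045,-0.285],[0,0,-0.06]],[0,[0.062,-0.045,-0.31],[0,0,-0.06]],[0,[0.066,-0.045,-0.33],[0,0,-0.06]],[0,[0.068,-0.045,-0.342],[0,0,-0.06]],[0,[0.069,-0.045,-0.348],[0,0,-0.06]],[0,[0.07,-0.045,-0.35],[0,0,-0.06]],[0,[0.07,-0.045,-0.35],[0,0,-0.06]]]'; python3 st.py
python3 - <<'E'
from h import *
s=bot.camera("side"); crop(s,200,130,400,280,4,"pics/s2.png")
t=bot.camera("top"); im=t["image"][190:250,370:435,::-1]
im=cv2.convertScaleAbs(im,alpha=1.6,beta=0); cv2.imwrite("pics/s1.png",cv2.resize(im,None,fx=9,fy=9,interpolation=cv2.INTER_CUBIC))
E
```

```text
time_s: 20.35
tool_pos: [0.5924, 0.0263, 0.1193]
eef_rot: [0.1, -2.186, 2.187]
contact_force: [-0.3, -0.9, -3.1]
gripper_width: 0.0137
20.35 [0.5924 0.0263 0.1193] w 0.013718802039315896 F [-0.3232 -0.8786 -3.0703]
[[-0.9968 -0.0794  0.0116]
 [-0.0116 -0.001  -0.9999]
 [ 0.0794 -0.9968  0.0001]]
q [0.0238 0.5426 1.7127 0.0011 0.9657 1.5823]
```

View pics/s2.png

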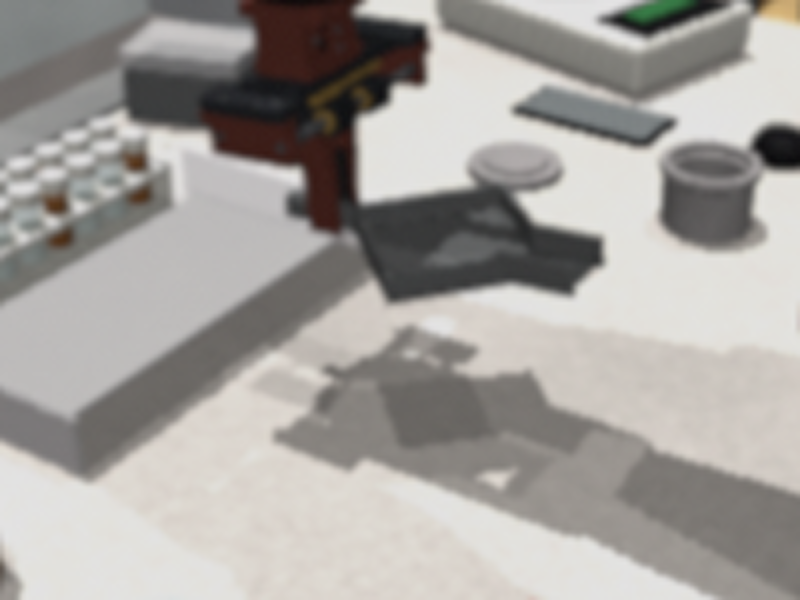

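View pics/s1.png

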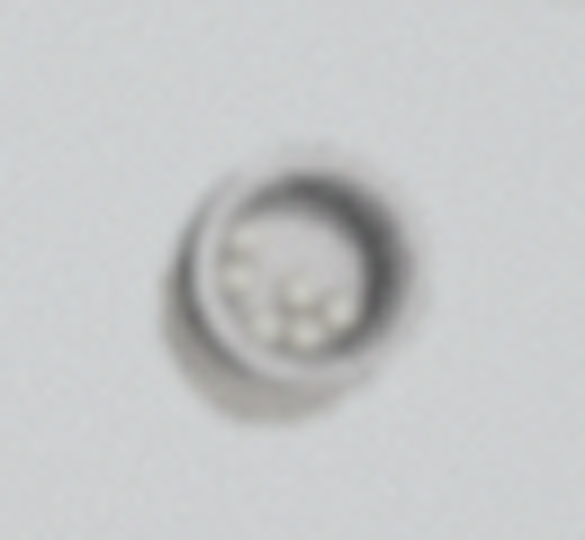

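The jar holds six balls in the picture: about (240,275), (240,240), (298,293), (265,325), (303,332) and (338,313) in the crop. The tray is empty. I set it down.

```bash
python3 -m handwheel '[[0,[-0.002,0.02,0],[0,0,0.02]],[0,[-0.004,0.045,0],[0,0,0.04]],[0,[-0.006,0.07,0],[0,0,0.06]],[0,[-0.008,0.09,0],[0,0,0.079]],[0,[-0.008,0.103,0],[0,0,0.079]],[0,[-0.009,0.11,0],[0,0,0.079]],[0,[-0.009,0.113,0],[0,0,0.079]],[0,[-0.009,0.115,0],[0,0,0.079]],[0,[-0.009,0.1155,0],[0,0,0.079]],[0,[-0.009,0.1155,0],[0,0,0.079]],[0,[-0.009,0.1155,0],[0,0,0.079]]]'; python3 st.py
python3 ov.py side 220 160 360 270 5 pics/t2.png
```

```text
time_s: 21.55
tool_pos: [0.5925, 0.0267, 0.0038]
eef_rot: [-0.013, 2.216, -2.216]
contact_force: [0.6, 0.4, -2.4]
gripper_width: 0.014
21.55 [0.5925 0.0267 0.0038] w 0.01403410186168261 F [ 0.6317  0.405  -2.3546]
[[-0.9999 -0.0001  0.0118]
 [-0.0118  0.     -0.9999]
 [ 0.0001 -1.     -0.    ]]
q [0.0249 0.6931 1.795  0.     0.6536 1.5838]
```

View pics/t2.png

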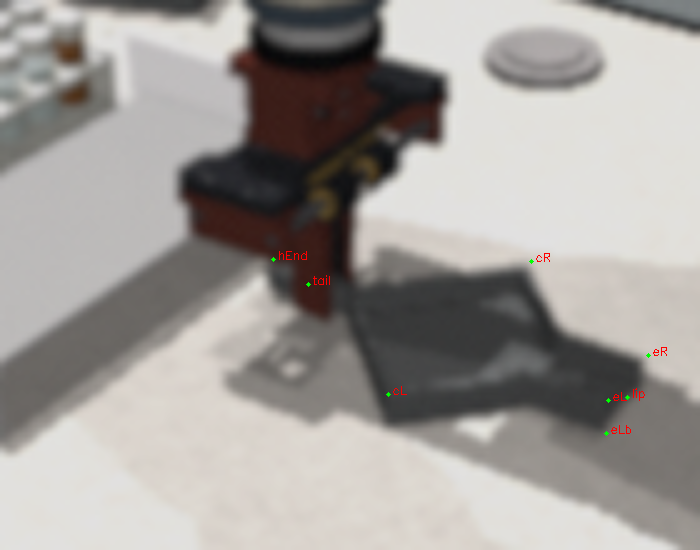

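```bash
python3 -m handwheel '[[0,[0,0.001,0],[0,0,0]],[0,[0,0.001,0],[0,0,0]],[0.2,[0,0.001,0],[0,0,0]],[0.3,[0,0.001,0],[0,0,0]],[0.5,[0,0.001,0],[0,0,0]],[0.6,[0,0.001,0],[0,0,0]],[0.6,[0,0.001,0],[0,0,0]],[0.6,[0,-0.01,0],[0,0,0]],[0.6,[0,-0.04,0],[0,0,0]],[0.6,[0,-0.08,0],[0,0,0]],[0.6,[0,-0.12,0],[0,0,0]],[0.6,[0.03,-0.15,-0.04],[0,0,0]],[0.6,[0.06,-0.15,-0.08],[0,0,0]],[0.6,[0.09,-0.15,-0.12],[0,0,0]],[0.6,[0.12,-0.15,-0.15],[0,0,0]],[0.6,[0.12,-0.15,-0.15],[0,0,0]],[0.6,[0.12,-0.15,-0.15],[0,0,0]]]'; python3 st.py
python3 - <<'E'
from h import *
s=bot.camera("side"); cv2.imwrite("pics/u2.png",s["image"][:,:,::-1]); 
t=bot.camera("top"); im=cv2.convertScaleAbs(t["image"][130:270,250:450,::-1],alpha=1.6,beta=0); cv2.imwrite("pics/u1.png",cv2.resize(im,None,fx=4,fy=4,interpolation=cv2.INTER_CUBIC))
im=cv2.convertScaleAbs(t["image"][205:240,388:420,::-1],alpha=1.6,beta=0); cv2.imwrite("pics/u3.png",cv2.resize(im,None,fx=14,fy=14,interpolation=cv2.INTER_CUBIC))
E
```

```text
time_s: 23.3
tool_pos: [0.4702, 0.1761, 0.1543]
eef_rot: [-0.016, 2.214, -2.214]
contact_force: [0.8, -0.2, 0.3]
gripper_width: 0.0528
23.3 [0.4702 0.1761 0.1543] w 0.05283960881182732 F [ 0.7675 -0.1788  0.3265]
[[-0.9999  0.0003  0.0144]
 [-0.0144  0.0003 -0.9999]
 [-0.0003 -1.     -0.0003]]
q [0.3345 0.3429 1.9503 0.0002 0.848  1.8907]
```

View pics/u2.png

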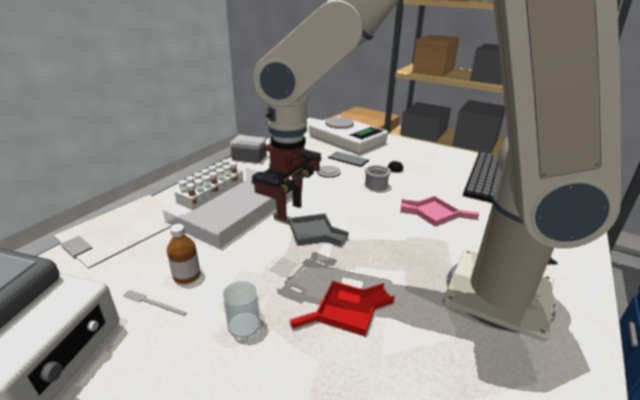

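View pics/u1.png

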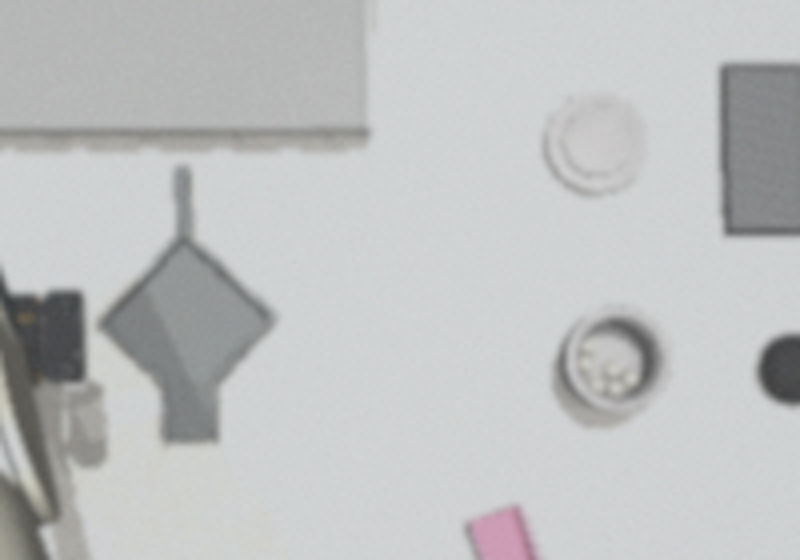

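View pics/u3.png

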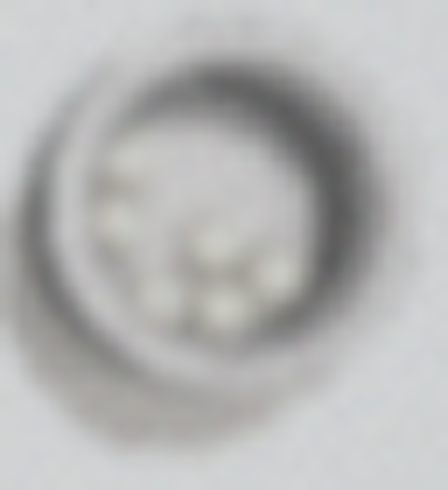

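The jar holds six balls, with centres in the crop at about (125,155), (115,222), (213,240), (155,300), (222,305) and (275,272). The tray is empty, flat and let go. The bench is clean, the bystanders look where they were, and the robot is clear of everything. I hand in.

```bash
python3 -c "
from cell import bot
print(bot.finish_job())"
```

```text
the job is handed in; nothing more can be done
None
```

I handed the job in at 23 s. All six balls are in the jar, and the empty tray lies flat on the bench, right way up and let go. No verdict came back.

- **Drawing out:** I pulled the grey tray out by its spout about 170 mm, set it down flat and let go.
- **Pouring:** I took it again by the bar handle and carried it slightly spout-up. I tipped it about its lip to about 33 degrees, with the lip about 15 mm from the jar's centre and 18 mm above its rim.
- **Last checks:** The top picture shows six balls in the jar; the one at the bore's upper left is faint. The tray is empty, no ball shows on the bench, the bystanders look unmoved, and the arm is clear at about zero force.
- **Disagreement:** The tray positions I projected into the side view were off by about 1 to 2 pixels, roughly 2 to 3 mm. That is about the stated calibration error, and I did not correct for it.

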